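Finish the plum check at the goods-in scale

TASK

Close the check at the goods-in scale: first stand the loose steel check weight back in its own slot of the weight rack (the middle-sized slot, labelled with two bars), fully down, and let it go. Then take the sample dish by its handle bar, lift it straight up off the scale about 10 cm and, once it is up, turn it a quarter turn (either way) above the scale so that the inspector sees the other side of the plum; keep the dish level and the loose plum in its middle all the while, without touching the plum. Finish still holding the dish up there, level, still and turned, and leave the other things where they are.

Things in the scene. Friction and masses are not known exactly. Their poses are not given: they have to be found in the camera images.
- weight: plain steel cylinder weight of 34 mm diameter and 70 mm height, about 0.5 kg, standing loose on the bench between scale and rack; origin at the centre of its underside, z up its axis. 70 mm tall: it stands 48 mm out of its slot's block when seated.
- slot_middle (a point): centre of the floor of the weight's own slot: a round hole, 39 mm across, 22 mm deep, open at the top with a 3 mm chamfer, in the fixed wooden block whose label has two bars. Block top 22 mm above this point. Three such blocks with white bar labels stand in a row, 62 mm apart, in any order, on one board; the middle-sized hole is the right one.
- block_middle: the fixed wooden block with that slot; origin at the centre of its underside, 6 mm above the bench; its slot's axis lies 10 mm along its +x from there, the label 31 mm along its -x. 82 mm along x, 60 mm along y, 30 mm high.
- block_large: fixed block of the same outer size, whose empty slot is too wide (48 mm, three bars); origin as for block_middle. Not the weight's place.
- scale: fixed bench scale; origin on the bench under the centre of its square steel platform (190 mm by 190 mm, top 60 mm above the bench); z up, the low console with the display lies at its -x side, reaching 140 mm from the centre. The axes run along the platform's sides.
- dish: loose round aluminium dish with a rigid bail, 150 mm across, about 0.28 kg, on the middle of the scale's platform; origin at the centre of its underside, z up, handle bar along x. Inside it is a shallow cone (7 degrees out to radius 52 mm, lowest point 10 mm above the underside), then a steeper lip, rim 30 mm up. At the start its x axis lies along the scale's x axis.
- dish_bar (a point): middle of the dish's straight wooden handle bar, 113 mm above the dish's underside, straight over its centre. The bar runs level along the dish's x axis, 152 mm long, 16 mm wide (along y), 14 mm high, on posts at x = +73 and -73 mm; about 50 mm of free space between it and the plum.
- plum_center (a point): centre of the loose plum, a ball of 46 mm diameter and about 60 g lying in the middle of the dish; it rolls if the dish is tilted or jerked
- plum: the same plum as a solid; its origin lies on its skin and turns with it as it rolls, so use plum_center for its place
- small_weight: bystander: steel weight of 26 mm diameter and 48 mm height, seated in the small slot (one bar); origin at the centre of its underside
- punnet: bystander: open cardboard tray of plums, 100 x 150 x 60 mm, on the far side of the bench; origin at the centre of its underside
- tape: bystander: tape roll standing flat, 90 mm across, 48 mm high; origin at the centre of its underside
- spray: bystander: white bottle, 60 mm across, 170 mm high, beyond the scale's right; origin at the centre of its underside
Not all that is in view belongs to the job. Several things have the shape of the dish; the one meant has the colours described above. What is shaped like the weight but orange is not meant.

How it is judged:
On the way, in this order (a step that is already met when the one before it is completed fails the run):
1. the weight stands fully down in its own slot, let go (horizontal distance between weight and slot_middle below 0.005 m and z of weight in the frame of slot_middle below 0.004 m and angle between weight's own z axis and vertical below 0.1 rad and contact force between the fingers and weight below 0.05 N), for 0.2 s.
2. the dish is lifted at least 25 mm clear of the scale, not yet turned (z of dish in the frame of scale above 0.085 m and angle between the x axis of dish and the x axis of scale, either way round below 0.35 rad and contact force between the fingers and dish above 1 N), for 0.1 s.
At the end, for the whole second after the job is handed in: Fingers hold the dish 50 to 180 mm above the platform, within 60 mm of over its centre, a quarter turn (within 8 degrees) from its starting line, level within 6 degrees, still, plum within 15 mm of its centre; the weight upright and fully down (within 4 mm) in its own slot (z of dish in the frame of scale between 0.11 and 0.24 m and horizontal distance between dish and scale below 0.06 m and angle between the x axis of dish and the y axis of scale, either way round below 0.14 rad and angle between each of dish, weight's own z axis and vertical below 0.1 rad and linear speed of dish below 0.02 m/s and angular speed of dish below 0.1 rad/s and contact force between the fingers and dish above 1 N and contact force between dish and scale below 0.05 N and horizontal distance between plum_center and dish below 0.015 m and z of plum_center in the frame of dish below 0.045 m and horizontal distance between weight and slot_middle below 0.005 m and z of weight in the frame of slot_middle below 0.004 m); the arm keeps its last pose, push and grip.
It fails at once if the plum rolls more than 30 mm from the dish's centre (horizontal distance between plum_center and dish above 0.03 m).
It fails at once if the dish is tipped more than 11 degrees (angle between dish's own z axis and vertical above 0.2 rad).
It fails at once if the gripper touches the plum (contact force between the fingers and plum above 0.3 N).
It fails at once if a bystander is shifted more than 25 mm (distance of any of small_weight, punnet, tape, spray from where it was at the start of the episode above 0.025 m).
It also fails if it takes over 61 s, if anything falls off the work surface, if the arm or the gripper's body presses on something with over 40 N, if the wrist force passes 120 N, or if a joint passes its speed limit or range.

ROBOT

A 7-joint arm with a two-finger parallel gripper is mounted at the origin on the work surface. World frame = base frame: x ahead of the robot, y to its left, z up, the work surface at z = 0. Lengths are in m, angles in rad, forces in N, time in s.
With the tool pointing down it reaches from about 0.4 to 0.85 m from the base axis. Payload 10.4 kg.
Tool frame: the origin (TCP) lies midway between the tips of the shut fingers; the grasp point (between the pads) lies behind it (robot.grip_depth is the z of the grasp point in the tool frame, in m); z points along the fingers, y is the line along which they close (so a half turn about z gives the same grasp; the last joint's range is limited). The gripper opens to 87 mm and grips with 3 to 60 N. Pads are 19 mm wide; open, the fingers measure 117 mm over their backs; the gripper's body (75 mm by 190 mm) begins 51 mm behind the grasp point.
Start: joints at [-1.232, 0.332, -0.065, 1.46, 0.022, 1.35, -0.088], TCP at [0.221, 0.585, 0.19] pointing down, gripper open.
Joint ranges: [-2.6, 2.6], [-0.5, 2.12], [-1.47, 1.34], [0.16, 2.42], [-1.27, 4.41], [0.06, 2.06], [-2.6, 2.6]. Speed limits (rad/s): [2.22, 2.22, 2.79, 2.79, 3.14, 3.14, 3.14].

INTERFACE

Orientations are given as a rotation vector (axis times angle).
In Python, from cell import robot gives the robot as it stands.
- The arm moves only by the tool apply_moves, never from a script. Its argument "moves" is a list of rows, each an object of numbers: "dx", "dy", "dz": the shift along the tool's x, y, z in mm; "ax", "ay", "az": the turn, a rotation vector about the tool's x, y, z in degrees; "jaw": the finger opening in mm, from 0 to 87. A call has 1 to 12 rows; each row is the pose to reach, as a shift and turn from the pose commanded when the call began, along the tool's axes at that moment; what a row does not reach only later rows make up. A row lasts 1/8 s, in which the tool goes at most 62.5 mm and 10.7 degrees, less where a joint would pass 70% of its speed; a pose out of reach is approached as far as the arm can. A call with a gripper value outside its range is refused whole. The fingers move at their own pace and stop on an object; the grip force is fixed at half the most. Time passes only in rows, so rows that repeat a pose let the fingers close. It gives the time, the measured TCP pose, the force, the opening and the grip force at its end, in the units of the state.
- robot.state(): the state, without advancing time (a new reading comes with each control period).
- robot.grab_frame(name): name is "scene" or "top"; returns a dict with "pixels" (420x560x3 uint8, red, green, blue), "depth" (420x560 float32, m along the optical axis (not along the pixel's ray), 0 where there is no reading), "fx", "fy", "cx", "cy" (pixels), "dist" ([k1, k2, p1, p2, k3] as OpenCV has them; the pictures are not rectified), "rvec" (rotation vector, rad) and "tvec" (3), from world to camera coordinates, as OpenCV has them. Camera axes: x right, y down, z forward; pixel columns grow to the right and rows downward; lengths in m; the calibration is good to about 2 mm. A picture is of the moment at which its call begins.
- robot.job_done(): hands the job in; it is judged then, once.
The state is a dict: "time_s": time; "q": joint angles; "qd": joint speeds; "joint_torque": joint torques, N m; "ee_pos": TCP position; "ee_rot": TCP orientation; "ft_force": force on the tool from outside, world axes, zero at the start; "moment": the same for the moment, N m; "gripper_width": finger opening in m; "grasp_force": force on a finger pad.
Only numpy, scipy, OpenCV 4.12 (cv2) and the standard library are available. Lean on these libraries where they do the work, as an engineer would, in place of code of your own. Each camera call takes 0.05 s, during which the arm holds its last target. There are 200 camera calls.

## Working session

There is one attempt and no reset: what is moved stays moved. The work goes in short steps, Python scripts to look and compute and a tool call to move; the robot and the scene stay as the last step left them, time stands still between calls to the robot, and variables do not carry over. Pictures are saved under pics/ and viewed, at most 10 in all, crops included, and the job is handed in when it is done.

Besides the shell and the picture viewer there is one more tool, called after "Request:" by a JSON object that holds its "op" and its "data", one argument or row to a line. apply_moves: Moves the arm, as the interface text tells. Its arguments: {"type":"object","properties":{"moves":{"type":"array"}},"required":["moves"]}

```bash
mkdir -p pics; cat > h.py <<'E'
import numpy as np, cv2
from cell import robot
from scipy.spatial.transform import Rotation as R
def grab(n,save=None):
    f=robot.grab_frame(n)
    if save: cv2.imwrite('pics/'+save,f['pixels'][:,:,::-1])
    return f
def cloud(f):
    h,w=f['depth'].shape
    K=np.array([[f['fx'],0,f['cx']],[0,f['fy'],f['cy']],[0,0,1.]])
    u,v=np.meshgrid(np.arange(w),np.arange(h))
    p=cv2.undistortPoints(np.stack([u,v],-1).reshape(-1,1,2).astype(float),K,np.array(f['dist'],float)).reshape(h,w,2)
    d=f['depth'][...,None]
    X=np.concatenate([p*d,d],-1)
    M=cv2.Rodrigues(np.array(f['rvec'],float))[0]
    W=(X-np.array(f['tvec']).reshape(3))@M
    W[f['depth']==0]=np.nan
    return W
E
python3 - <<'E'
from h import *
for n in ('scene','top'):
    f=grab(n,n+'0.png'); np.savez(n+'0.npz',W=cloud(f),px=f['pixels'])
    M=cv2.Rodrigues(np.array(f['rvec'],float))[0]; print(n,-M.T@np.array(f['tvec']).reshape(3),M[2])
s=robot.state();print(s,robot.grip_depth)
E
```

```text
scene [1.20916055 0.40131885 0.70174144] [-0.64839853 -0.47831458 -0.59227908]
top [ 0.28847762 -0.09916445  1.37216558] [ 0.21767578  0.0230568  -0.97574876]
{'time_s': 0.1, 'q': array([-1.23160826,  0.3327855 , -0.06467782,  1.46088623,  0.02158553,
        1.34991658, -0.08850224]), 'qd': array([ 0.00050268, -0.00031384, -0.00141663, -0.00393633, -0.00140726,
        0.00074125, -0.00091852]), 'joint_torque': array([ 2.38572211e-03, -6.24548006e+01,  2.50354456e-02, -3.90713060e+01,
       -6.14762586e-02,  3.67062225e-02,  3.45960871e-05]), 'ee_pos': array([0.22108653, 0.58415354, 0.18903415]), 'ee_rot': array([-5.65178659e-01, -3.09015212e+00,  2.02372639e-03]), 'ft_force': array([-0.88829427,  0.23155548, -0.22376085]), 'moment': array([-0.00905879,  0.0091566 , -0.00222396]), 'grasp_force': 0.0, 'gripper_width': 0.08680030800752027} -0.0187
```

View pics/scene0.png

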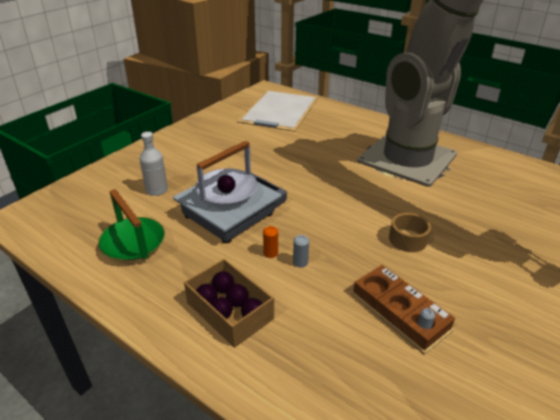

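View pics/top0.png

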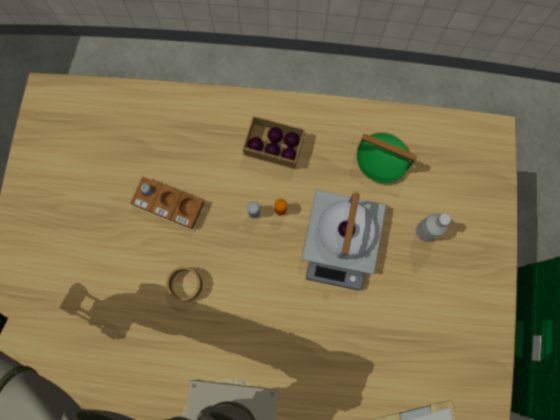

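Both pictures show the steel weight (scene 301,250; top 254,210) beside the orange decoy. The rack's middle hole is at top (168,199), and the dish bar runs along top (355,197)–(346,252).

```bash
cat > m.py <<'E'
from h import *
C={n:np.load(n+'0.npz') for n in('scene','top')}
def sel(n,u0,u1,v0,v1):
    W=C[n]['W'][v0:v1,u0:u1].reshape(-1,3);p=C[n]['px'][v0:v1,u0:u1].reshape(-1,3).astype(int)
    k=~np.isnan(W[:,0]);return W[k],p[k]
f3=lambda a:np.round(a,4)
# weight top
for n,b in (('top',(240,268,196,224)),('scene',(288,314,230,270))):
    W,p=sel(n,*b);k=(W[:,2]>.062)&(W[:,2]<.08)&(p.max(1)-p.min(1)<70)
    Z=W[k];print('weight',n,len(Z),f3(np.median(Z,0)),f3(cv2.minEnclosingCircle(Z[:,:2].astype(np.float32))[0]),cv2.minEnclosingCircle(Z[:,:2].astype(np.float32))[1])
# rack top
for n,b in (('top',(120,215,170,235)),('scene',(340,465,255,355))):
    W,p=sel(n,*b);k=(W[:,2]>.030)&(W[:,2]<.042);Z=W[k]
    r=cv2.minAreaRect(Z[:,:2].astype(np.float32));print('rack',n,len(Z),np.median(Z[:,2]),r,f3(cv2.boxPoints(r)))
# bar
for n,b in (('top',(330,370,185,265)),('scene',(190,260,135,175))):
    W,p=sel(n,*b);k=(W[:,2]>.155)&(W[:,2]<.19)&(p[:,0]>p[:,2]*1.6);Z=W[k]
    r=cv2.minAreaRect(Z[:,:2].astype(np.float32));print('bar',n,len(Z),np.percentile(Z[:,2],[10,50,90]),r,f3(cv2.boxPoints(r)))
# platform
for n,b in (('top',(290,400,180,300)),('scene',(170,300,160,250))):
    W,p=sel(n,*b);k=(W[:,2]>.054)&(W[:,2]<.064);Z=W[k]
    r=cv2.minAreaRect(Z[:,:2].astype(np.float32));print('plat',n,len(Z),np.median(Z[:,2]),r)
for n,b in (('top',(265,295,193,222)),('scene',(255,285,220,262))):
    W,p=sel(n,*b);k=(p[:,0]>2*p[:,2]+40)&(p[:,1]<p[:,0]*.5)&(W[:,2]>.03);print('orange',n,f3(np.median(W[k],0)),W[k,2].max())
E
python3 m.py; python3 - <<'E'
import cv2
a=cv2.imread('pics/top0.png')[165:240,115:305];b=cv2.imread('pics/scene0.png')[225:355,340:470]
a=cv2.resize(a,None,fx=4,fy=4);b=cv2.resize(b,(300,300));b=cv2.copyMakeBorder(b,0,0,0,a.shape[1]-300,0)
cv2.imwrite('pics/c1.png',cv2.vconcat([a,b]))
E
```

```text
weight top 125 [ 0.5765 -0.0046  0.0685] [ 0.5765 -0.0038] 0.017140109091997147
weight scene 142 [ 5.793e-01 -4.000e-04  6.720e-02] [ 0.5768 -0.0013] 0.01754193939268589
rack top 1377 0.035173913500096944 ((0.5746340155601501, 0.23368671536445618), (0.18774287402629852, 0.08330409973859787), 74.23413848876953) [[0.509  0.1547]
 [0.5892 0.132 ]
 [0.6402 0.3127]
 [0.5601 0.3353]]
rack scene 2431 0.034919968471010795 ((0.5751352906227112, 0.23579591512680054), (0.18631945550441742, 0.08752236515283585), 74.01063537597656) [[0.5074 0.1583]
 [0.5915 0.1342]
 [0.6429 0.3133]
 [0.5587 0.3374]]
bar top 382 [0.17553827 0.17915187 0.18258009] ((0.5383400321006775, -0.24952170252799988), (0.016173452138900757, 0.15082786977291107), 83.44559478759766) [[ 0.4625 -0.2489]
 [ 0.6123 -0.2662]
 [ 0.6142 -0.2501]
 [ 0.4643 -0.2329]]
bar scene 448 [0.16845918 0.17683374 0.179433  ] ((0.5396609902381897, -0.24628017842769623), (0.019409796223044395, 0.15295684337615967), 83.34847259521484) [[ 0.4626 -0.2471]
 [ 0.6145 -0.2648]
 [ 0.6167 -0.2455]
 [ 0.4648 -0.2278]]
plat top 2269 0.059443663209039814 ((0.5376704931259155, -0.24954363703727722), (0.19133427739143372, 0.18900910019874573), 83.56819915771484)
plat scene 2115 0.058484765332221356 ((0.546970009803772, -0.16818639636039734), (0.3516893982887268, 0.19183318316936493), 84.29181671142578)
orange top [ 0.5767 -0.0772  0.0474] 0.06955429375589549
orange scene [ 0.601  -0.0667  0.0586] 0.07107272787775293
```

View pics/c1.png

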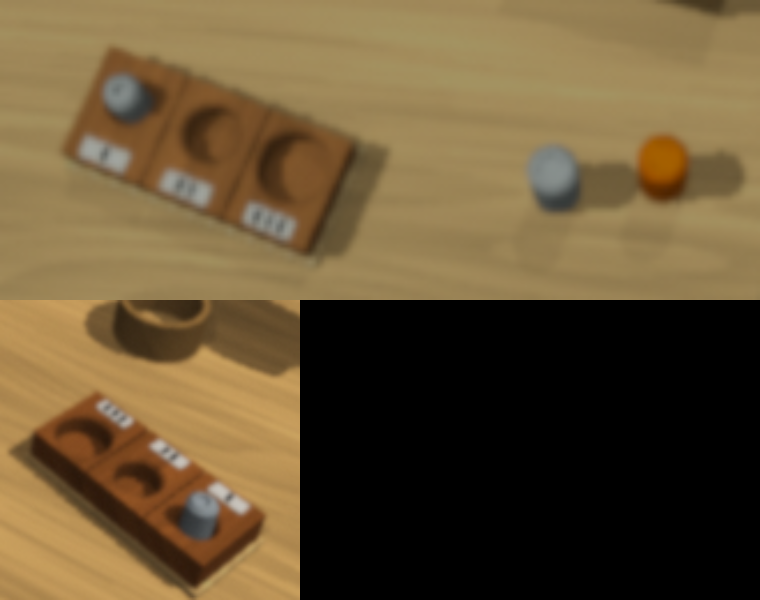

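```bash
cat > go.py <<'E'
from h import *
def go(p,th,q=None):
    s=robot.state();A=R.from_rotvec(s['ee_rot']);t=np.radians(th)
    y=np.array([np.cos(t),np.sin(t),0]);z=np.array([0,0,-1.]);B=R.from_matrix(np.c_[np.cross(y,z),y,z])
    d=A.inv().apply(np.array(p)-s['ee_pos'])*1000;a=np.degrees((A.inv()*B).as_rotvec())
    m=A.as_matrix()
    print('pos',s['ee_pos'].round(4),'yang',np.degrees(np.arctan2(m[1,1],m[0,1])).round(1),'t',s['time_s'],'F',s['ft_force'].round(1),'w',s['gripper_width'],'g',s['grasp_force'])
    print('d',d.round(1),'a',a.round(2),'rows>=',max(np.linalg.norm(d)/62.5,np.linalg.norm(a)/10.7).round(1),'q',s['q'].round(2))
E
python3 - <<'E'
from go import *
C={n:np.load(n+'0.npz') for n in('scene','top')}
for n,b in (('top',(155,183,185,213)),('scene',(385,418,285,315))):
    f=grab(n);c=-cv2.Rodrigues(np.array(f['rvec']))[0].T@np.array(f['tvec']).reshape(3)
    u0,u1,v0,v1=b
    W=C[n]['W'][v0:v1,u0:u1];k=(W[...,2]<.0325)
    P=c+(W-c)*((.036-c[2])/(W[...,2]-c[2]))[...,None]
    n_,l,st,ce=cv2.connectedComponentsWithStats(k.astype(np.uint8))
    i=1+np.argmax(st[1:,4]);Q=P[l==i][:,:2].astype(np.float32);h=cv2.convexHull(Q)
    print(n,st[i],cv2.minEnclosingCircle(Q),cv2.fitEllipse(h),Q.mean(0))
go((.577,-.0025,.12),-16)
E
```

```text
top [  4   6  17  16 181] ((0.5814249515533447, 0.2312784641981125), 0.022962726652622223) ((0.5819814801216125, 0.23122550547122955), (0.04306798428297043, 0.043909184634685516), 4.605443954467773) [0.58246595 0.23037787]
scene [  4   8  22  17 259] ((0.5853284001350403, 0.23337164521217346), 0.021807562559843063) ((0.5862413644790649, 0.2341109663248062), (0.040017224848270416, 0.042213063687086105), 106.40896606445312) [0.5872676 0.2340429]
pos [0.2211 0.5843 0.1893] yang 69.3 t 0.2 F [-0.1 -0.4  1.1] w 0.08731644534962103 g 0.0
d [-540.5 -422.9   69.6] a [-4.000e-02  4.000e-02  8.528e+01] rows>= 11.0 q [-1.23  0.33 -0.06  1.46  0.02  1.35 -0.09]
```

Request:
{"op": "apply_moves", "data": {
  "moves": [
    {"dx":-540,"dy":-423,"dz":70,"az":85.3},
    {"dx":-540,"dy":-423,"dz":70,"az":85.3},
    {"dx":-540,"dy":-423,"dz":70,"az":85.3},
    {"dx":-540,"dy":-423,"dz":70,"az":85.3},
    {"dx":-540,"dy":-423,"dz":70,"az":85.3},
    {"dx":-540,"dy":-423,"dz":70,"az":85.3},
    {"dx":-540,"dy":-423,"dz":70,"az":85.3},
    {"dx":-540,"dy":-423,"dz":70,"az":85.3},
    {"dx":-540,"dy":-423,"dz":70,"az":85.3},
    {"dx":-540,"dy":-423,"dz":70,"az":85.3},
    {"dx":-540,"dy":-423,"dz":70,"az":85.3},
    {"dx":-540,"dy":-423,"dz":70,"az":85.3}
  ]
}}

```text
invalid input at $.moves[0]: expected keys dx, dy, dz, ax, ay, az, jaw
```

```bash
python3 -c "
from go import *
go((.577,-.0025,.12),-16)"
```

```text
pos [0.2211 0.5843 0.1893] yang 69.3 t 0.2 F [-0.1 -0.4  1.1] w 0.08731644534962103 g 0.0
d [-540.5 -422.9   69.6] a [-4.000e-02  4.000e-02  8.528e+01] rows>= 11.0 q [-1.23  0.33 -0.06  1.46  0.02  1.35 -0.09]
```

Request:
{"op": "apply_moves", "data": {
  "moves": [
    {"dx":-540,"dy":-423,"dz":70,"ax":0,"ay":0,"az":85.3,"jaw":87},
    {"dx":-540,"dy":-423,"dz":70,"ax":0,"ay":0,"az":85.3,"jaw":87},
    {"dx":-540,"dy":-423,"dz":70,"ax":0,"ay":0,"az":85.3,"jaw":87},
    {"dx":-540,"dy":-423,"dz":70,"ax":0,"ay":0,"az":85.3,"jaw":87},
    {"dx":-540,"dy":-423,"dz":70,"ax":0,"ay":0,"az":85.3,"jaw":87},
    {"dx":-540,"dy":-423,"dz":70,"ax":0,"ay":0,"az":85.3,"jaw":87},
    {"dx":-540,"dy":-423,"dz":70,"ax":0,"ay":0,"az":85.3,"jaw":87},
    {"dx":-540,"dy":-423,"dz":70,"ax":0,"ay":0,"az":85.3,"jaw":87},
    {"dx":-540,"dy":-423,"dz":70,"ax":0,"ay":0,"az":85.3,"jaw":87},
    {"dx":-540,"dy":-423,"dz":70,"ax":0,"ay":0,"az":85.3,"jaw":87},
    {"dx":-540,"dy":-423,"dz":70,"ax":0,"ay":0,"az":85.3,"jaw":87},
    {"dx":-540,"dy":-423,"dz":70,"ax":0,"ay":0,"az":85.3,"jaw":87}
  ]
}}

```text
time_s: 1.7
ee_pos: [0.5773, -0.008, 0.1191]
ee_rot: [2.515, 1.88, -0.003]
ft_force: [-0.2, 0.2, -0.5]
gripper_width: 0.087
grasp_force: 0.0
```

```bash
python3 -c "
from go import *
go((.577,-.0025,.034),-16)"
```

```text
pos [ 0.5773 -0.008   0.1191] yang -16.4 t 1.7 F [-0.2  0.2 -0.5] w 0.08697406242979461 g 0.0
d [ 5.4 -1.9 85.1] a [ 0.02  0.17 -0.45] rows>= 1.4 q [-0.51  0.3   0.53  1.71 -0.16  1.18 -0.22]
```

Request:
{"op": "apply_moves", "data": {
  "moves": [
    {"dx":5,"dy":-2,"dz":20,"ax":0,"ay":0,"az":0,"jaw":87},
    {"dx":5,"dy":-2,"dz":50,"ax":0,"ay":0,"az":0,"jaw":87},
    {"dx":5,"dy":-2,"dz":75,"ax":0,"ay":0,"az":0,"jaw":87},
    {"dx":5,"dy":-2,"dz":85,"ax":0,"ay":0,"az":0,"jaw":87},
    {"dx":5,"dy":-2,"dz":85,"ax":0,"ay":0,"az":0,"jaw":87},
    {"dx":5,"dy":-2,"dz":85,"ax":0,"ay":0,"az":0,"jaw":87}
  ]
}}

```text
time_s: 2.45
ee_pos: [0.5767, 0.0034, 0.0358]
ee_rot: [2.509, 1.89, 0.002]
ft_force: [-0.4, 0.5, 0.7]
gripper_width: 0.0869
grasp_force: 0.0
```

```bash
python3 -c "
from go import *
go((.577,-.0025,.034),-16)"
```

```text
pos [0.5767 0.0034 0.0358] yang -16.0 t 2.45 F [-0.4  0.5  0.7] w 0.08694643877455367 g 0.0
d [-5.6  1.9  1.8] a [ 0.07 -0.05 -0.02] rows>= 0.1 q [-0.5   0.39  0.5   1.79 -0.22  1.02 -0.19]
```

Request:
{"op": "apply_moves", "data": {
  "moves": [
    {"dx":-5.5,"dy":2,"dz":1,"ax":0,"ay":0,"az":0,"jaw":87},
    {"dx":-5.5,"dy":2,"dz":1,"ax":0,"ay":0,"az":0,"jaw":87},
    {"dx":-5.5,"dy":2,"dz":1,"ax":0,"ay":0,"az":0,"jaw":60},
    {"dx":-5.5,"dy":2,"dz":1,"ax":0,"ay":0,"az":0,"jaw":40},
    {"dx":-5.5,"dy":2,"dz":1,"ax":0,"ay":0,"az":0,"jaw":20},
    {"dx":-5.5,"dy":2,"dz":1,"ax":0,"ay":0,"az":0,"jaw":20},
    {"dx":-5.5,"dy":2,"dz":1,"ax":0,"ay":0,"az":0,"jaw":20},
    {"dx":-5.5,"dy":2,"dz":1,"ax":0,"ay":0,"az":0,"jaw":20}
  ]
}}

```text
time_s: 3.45
ee_pos: [0.5764, -0.0027, 0.0337]
ee_rot: [-2.509, -1.89, -0.0]
ft_force: [0.1, -0.1, 0.3]
gripper_width: 0.0351
grasp_force: 0.0
```

```bash
python3 -c "
from go import *
go((.577,-.0025,.12),-16)"
```

```text
pos [ 0.5764 -0.0027  0.0337] yang -16.0 t 3.45 F [ 0.1 -0.1  0.3] w 0.035111853291457586 g 0.0037646995588147547
d [  0.3   0.5 -86.3] a [-0.   -0.   -0.03] rows>= 1.4 q [-0.49  0.39  0.5   1.79 -0.22  1.01 -0.18]
```

Request:
{"op": "apply_moves", "data": {
  "moves": [
    {"dx":0,"dy":0,"dz":0,"ax":0,"ay":0,"az":0,"jaw":20},
    {"dx":0,"dy":0,"dz":0,"ax":0,"ay":0,"az":0,"jaw":20},
    {"dx":0,"dy":0,"dz":0,"ax":0,"ay":0,"az":0,"jaw":20},
    {"dx":0,"dy":0,"dz":-15,"ax":0,"ay":0,"az":0,"jaw":20},
    {"dx":0,"dy":0,"dz":-45,"ax":0,"ay":0,"az":0,"jaw":20},
    {"dx":0,"dy":0,"dz":-75,"ax":0,"ay":0,"az":0,"jaw":20},
    {"dx":0,"dy":0,"dz":-86,"ax":0,"ay":0,"az":0,"jaw":20},
    {"dx":0,"dy":0,"dz":-86,"ax":0,"ay":0,"az":0,"jaw":20},
    {"dx":0,"dy":0,"dz":-86,"ax":0,"ay":0,"az":0,"jaw":20}
  ]
}}

```text
time_s: 4.58
ee_pos: [0.5757, -0.0026, 0.1186]
ee_rot: [-2.509, -1.89, 0.002]
ft_force: [-0.8, 0.8, 0.5]
gripper_width: 0.0202
grasp_force: 0.0
```

```bash
python3 -c "
from go import *
go((.584,.2325,.12),-16)"
```

```text
pos [ 0.5757 -0.0026  0.1186] yang -16.0 t 4.575 F [-0.8  0.8  0.5] w 0.020244632959463226 g 0.0
d [228.3 -56.9  -1.4] a [-0.09  0.03 -0.02] rows>= 3.8 q [-0.52  0.3   0.53  1.71 -0.16  1.18 -0.23]
```

```bash
python3 - <<'E'
from h import *
ims=[]
for n,b in(('top',(200,340,150,270)),('scene',(230,370,190,310))):
    f=grab(n);np.savez(n+'1.npz',W=cloud(f),px=f['pixels'],)
    u0,u1,v0,v1=b;ims.append(cv2.resize(f['pixels'][v0:v1,u0:u1,::-1],(400,343)))
cv2.imwrite('pics/c2.png',cv2.hconcat(ims))
E
```

```text
(no output)
```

View pics/c2.png

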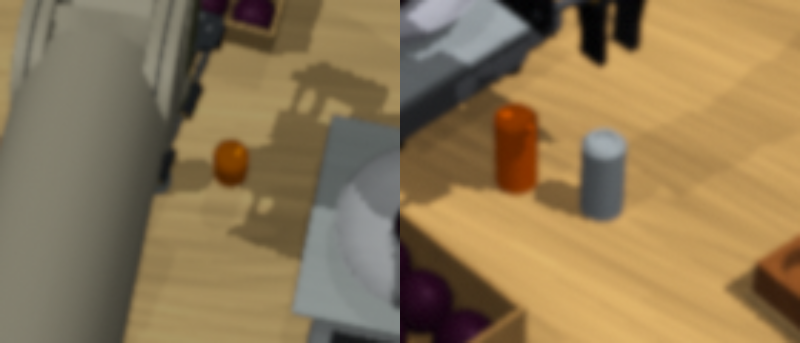

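The weight still stands upright (right half, 603,175) and the fingers came up empty at about (610,30). I'm re-measuring its place.

```bash
python3 - <<'E'
from h import *
f3=lambda a:np.round(a,4)
for i in '01':
  D=np.load(f'scene{i}.npz');W=D['W'][225:285,285:320].reshape(-1,3);p=D['px'][225:285,285:320].reshape(-1,3).astype(int)
  k=(W[:,2]>.01)&(W[:,2]<.08)&(p.max(1)-p.min(1)<70);Z=W[k]
  T=Z[Z[:,2]>.066];print(i,len(T),f3(Z[:,2].max()),'top circ',cv2.minEnclosingCircle(T[:,:2].astype(np.float32)))
  S=Z[(Z[:,2]>.015)&(Z[:,2]<.06)]
  A=np.c_[2*S[:,:2],np.ones(len(S))];s=np.linalg.lstsq(A,(S[:,:2]**2).sum(1),rcond=None)[0];print('side fit',f3(s[:2]),np.sqrt(s[2]+s[0]**2+s[1]**2),len(S))
# finger tips in scene
D=np.load('scene1.npz');W=D['W'][150:235,285:330].reshape(-1,3);p=D['px'][150:235,285:330].reshape(-1,3).astype(int)
k=(p.max(1)<60)&(W[:,2]>.1)&(W[:,2]<.17)&(W[:,0]>.5);Z=W[k];print('fingers',len(Z),Z.min(0),Z.max(0),np.median(Z,0))
E
```

```text
0 94 0.071 top circ ((0.5779496431350708, -0.001323206233792007), 0.016585009172558784)
side fit [ 0.577  -0.0019] 0.015940762485593646 238
1 97 0.0707 top circ ((0.5778812766075134, -0.0021274059545248747), 0.015571956522762775)
side fit [ 0.5772 -0.0017] 0.015737934399725907 250
fingers 101 [ 0.56224424 -0.01444648  0.15327993] [0.59768375 0.01272025 0.16985169] [0.56929773 0.00119196 0.16237582]
```

Request:
{"op": "apply_moves", "data": {
  "moves": [
    {"dx":0.5,"dy":1,"dz":0,"ax":0,"ay":0,"az":0,"jaw":87},
    {"dx":0.5,"dy":1,"dz":0,"ax":0,"ay":0,"az":0,"jaw":87},
    {"dx":0.5,"dy":1,"dz":0,"ax":0,"ay":0,"az":0,"jaw":87},
    {"dx":0.5,"dy":1,"dz":0,"ax":0,"ay":0,"az":0,"jaw":87},
    {"dx":0.5,"dy":1,"dz":0,"ax":0,"ay":0,"az":0,"jaw":87},
    {"dx":0.5,"dy":1,"dz":20,"ax":0,"ay":0,"az":0,"jaw":87},
    {"dx":0.5,"dy":1,"dz":50,"ax":0,"ay":0,"az":0,"jaw":87},
    {"dx":0.5,"dy":1,"dz":75,"ax":0,"ay":0,"az":0,"jaw":60},
    {"dx":0.5,"dy":1,"dz":87,"ax":0,"ay":0,"az":0,"jaw":50},
    {"dx":0.5,"dy":1,"dz":87,"ax":0,"ay":0,"az":0,"jaw":20},
    {"dx":0.5,"dy":1,"dz":87,"ax":0,"ay":0,"az":0,"jaw":20},
    {"dx":0.5,"dy":1,"dz":87,"ax":0,"ay":0,"az":0,"jaw":20}
  ]
}}

```text
time_s: 6.18
ee_pos: [0.5782, -0.0024, 0.0337]
ee_rot: [2.509, 1.89, 0.002]
ft_force: [-0.7, 0.5, 0.1]
gripper_width: 0.0454
grasp_force: 0.0
```

Request:
{"op": "apply_moves", "data": {
  "moves": [
    {"dx":0,"dy":0,"dz":0,"ax":0,"ay":0,"az":0,"jaw":10},
    {"dx":0,"dy":0,"dz":0,"ax":0,"ay":0,"az":0,"jaw":0},
    {"dx":0,"dy":0,"dz":0,"ax":0,"ay":0,"az":0,"jaw":0},
    {"dx":0,"dy":0,"dz":0,"ax":0,"ay":0,"az":0,"jaw":0},
    {"dx":0,"dy":0,"dz":0,"ax":0,"ay":0,"az":0,"jaw":0}
  ]
}}

```text
time_s: 6.8
ee_pos: [0.5779, -0.0022, 0.0337]
ee_rot: [-2.509, -1.89, -0.002]
ft_force: [-4.0, 0.6, 9.3]
gripper_width: 0.0288
grasp_force: 24.2
```

```bash
python3 -c "
from go import *
go((.577,-.002,.034),-16)"
```

```text
pos [ 0.5779 -0.0022  0.0337] yang -16.0 t 6.8 F [-4.   0.6  9.3] w 0.02875494377852733 g 24.232294772700698
d [-0.  -0.9 -0.3] a [ 0.03 -0.05 -0.03] rows>= 0.0 q [-0.49  0.4   0.5   1.79 -0.22  1.02 -0.18]
```

```bash
python3 - <<'E'
from h import *
f=grab('scene');W=cloud(f);np.savez('scene2.npz',W=W,px=f['pixels'])
cv2.imwrite('pics/c3.png',cv2.resize(f['pixels'][170:290,230:370,::-1],(700,600),interpolation=cv2.INTER_CUBIC))
for v in range(200,272,4): print(v,[tuple(np.round(W[v,u],3)) for u in (288,296,301,306,314)])
E
```

```text
200 [(np.float64(0.595), np.float64(-0.025), np.float64(0.17)), (np.float64(0.582), np.float64(-0.015), np.float64(0.167)), (np.float64(0.591), np.float64(0.003), np.float64(0.18)), (np.float64(0.599), np.float64(0.02), np.float64(0.192)), (np.float64(0.58), np.float64(0.026), np.float64(0.183))]
204 [(np.float64(0.594), np.float64(-0.026), np.float64(0.16)), (np.float64(0.601), np.float64(-0.002), np.float64(0.175)), (np.float64(0.601), np.float64(0.009), np.float64(0.179)), (np.float64(0.6), np.float64(0.02), np.float64(0.183)), (np.float64(0.579), np.float64(0.025), np.float64(0.173))]
208 [(np.float64(0.603), np.float64(-0.019), np.float64(0.158)), (np.float64(0.616), np.float64(0.008), np.float64(0.178)), (np.float64(0.609), np.float64(0.015), np.float64(0.176)), (np.float64(0.598), np.float64(0.019), np.float64(0.172)), (np.float64(0.562), np.float64(0.016), np.float64(0.149))]
212 [(np.float64(0.636), np.float64(0.004), np.float64(0.178)), (np.float64(0.621), np.float64(0.012), np.float64(0.173)), (np.float64(0.608), np.float64(0.015), np.float64(0.167)), (np.float64(0.557), n
[... 3620 characters left out ...]
at64(0.013), np.float64(0.015)), (np.float64(0.549), np.float64(0.016), np.float64(-0.003))]
264 [(np.float64(0.596), np.float64(-0.022), np.float64(-0.001)), (np.float64(0.593), np.float64(-0.002), np.float64(0.008)), (np.float64(0.589), np.float64(0.008), np.float64(0.011)), (np.float64(0.577), np.float64(0.014), np.float64(0.005)), (np.float64(0.56), np.float64(0.024), np.float64(-0.002))]
268 [(np.float64(0.604), np.float64(-0.015), np.float64(-0.003)), (np.float64(0.595), np.float64(-0.0), np.float64(-0.001)), (np.float64(0.589), np.float64(0.008), np.float64(-0.002)), (np.float64(0.582), np.float64(0.017), np.float64(-0.002)), (np.float64(0.571), np.float64(0.031), np.float64(-0.003))]
```

View pics/c3.png

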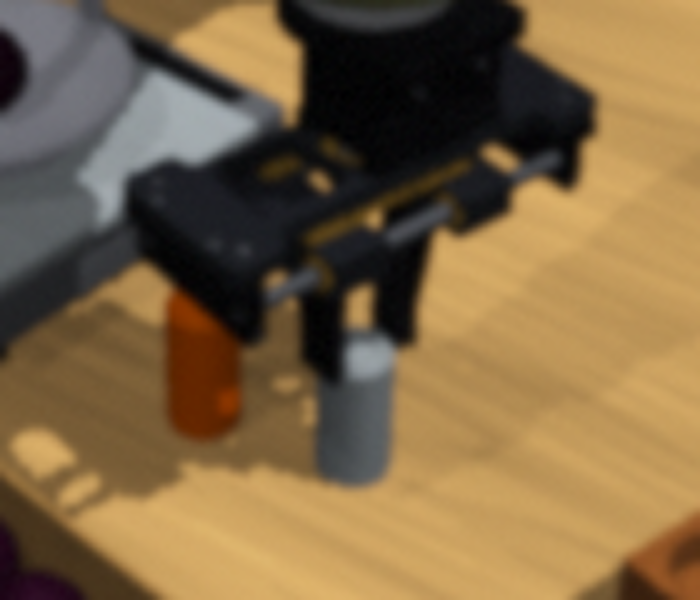

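The fingertips only reach the top edge of the weight: the left tip ends at crop (325,375), z ≈ 0.068, while the reported TCP is 0.034. The real tips sit about 34 mm above the reported TCP, so I open and go down by vision.

Request:
{"op": "apply_moves", "data": {
  "moves": [
    {"dx":0,"dy":0,"dz":0,"ax":0,"ay":0,"az":0,"jaw":60},
    {"dx":0,"dy":0,"dz":0,"ax":0,"ay":0,"az":0,"jaw":60},
    {"dx":0,"dy":0,"dz":-5,"ax":0,"ay":0,"az":0,"jaw":60},
    {"dx":0,"dy":0,"dz":-5,"ax":0,"ay":0,"az":0,"jaw":60},
    {"dx":0,"dy":0,"dz":-5,"ax":0,"ay":0,"az":0,"jaw":60}
  ]
}}

```text
time_s: 7.48
ee_pos: [0.5775, -0.0025, 0.0377]
ee_rot: [-2.509, -1.89, -0.0]
ft_force: [-0.9, 0.4, 0.0]
gripper_width: 0.0589
grasp_force: 0.0
```

```bash
python3 - <<'E'
from go import *
f=grab('scene');W=cloud(f)
p=f['pixels'].astype(int)
k=(p.max(2)<70)&(W[...,2]>.05)&(W[...,2]<.13)&(W[...,0]>.5)&(W[...,0]<.66)&(abs(W[...,1])<.05)
k[:,:288]&=False
n,l,st,ce=cv2.connectedComponentsWithStats(k.astype(np.uint8))
for i in range(1,n):
    if st[i,4]>15:
        Z=W[l==i];z=Z[Z[:,2]<np.percentile(Z[:,2],5)+.02];print(st[i],np.percentile(Z[:,2],[0,3,8]).round(4),z.min(0).round(4),z.max(0).round(4),np.median(z,0).round(4))
k=(W[...,2]>.01)&(W[...,2]<.08)&(p.max(2)-p.min(2)<70)&(p.max(2)>75);Z=W[225:275,285:320][k[225:275,285:320]]
S=Z[(Z[:,2]>.015)&(Z[:,2]<.05)];s=np.linalg.lstsq(np.c_[2*S[:,:2],np.ones(len(S))],(S[:,:2]**2).sum(1),rcond=None)[0];print('weight',s[:2],np.sqrt(s[2]+s[0]**2+s[1]**2))
go((.577,-.002,.0),-16)
E
```

```text
[310 212  12  23 152] [0.0718 0.0739 0.077 ] [ 5.442e-01 -4.000e-04  7.180e-02] [0.5539 0.0194 0.0946] [0.5487 0.0114 0.0836]
[288 231  11  19 112] [0.0502 0.052  0.0563] [ 0.5906 -0.0113  0.0502] [0.6177 0.0009 0.0743] [ 0.593  -0.0027  0.0593]
weight [ 0.57696836 -0.00167669] 0.01598570759912246
pos [ 0.5774 -0.0024  0.0376] yang -16.0 t 7.525 F [-0.2  0.4 -0.4] w 0.059539688545330434 g 0.0
d [ 0.3 -0.5 37.6] a [-0.01 -0.   -0.03] rows>= 0.6 q [-0.49  0.39  0.5   1.78 -0.22  1.02 -0.18]
```

Request:
{"op": "apply_moves", "data": {
  "moves": [
    {"dx":0,"dy":-0.5,"dz":12,"ax":0,"ay":0,"az":0,"jaw":60},
    {"dx":0,"dy":-0.5,"dz":28,"ax":0,"ay":0,"az":0,"jaw":60},
    {"dx":0,"dy":-0.5,"dz":37,"ax":0,"ay":0,"az":0,"jaw":50},
    {"dx":0,"dy":-0.5,"dz":37,"ax":0,"ay":0,"az":0,"jaw":40},
    {"dx":0,"dy":-0.5,"dz":37,"ax":0,"ay":0,"az":0,"jaw":20},
    {"dx":0,"dy":-0.5,"dz":37,"ax":0,"ay":0,"az":0,"jaw":10},
    {"dx":0,"dy":-0.5,"dz":37,"ax":0,"ay":0,"az":0,"jaw":10},
    {"dx":0,"dy":-0.5,"dz":37,"ax":0,"ay":0,"az":0,"jaw":10},
    {"dx":0,"dy":-0.5,"dz":37,"ax":0,"ay":0,"az":0,"jaw":10},
    {"dx":0,"dy":-0.5,"dz":37,"ax":0,"ay":0,"az":0,"jaw":10}
  ]
}}

```text
time_s: 8.78
ee_pos: [0.5772, -0.0023, 0.001]
ee_rot: [2.509, 1.89, 0.001]
ft_force: [-2.1, -0.6, 6.1]
gripper_width: 0.0332
grasp_force: 30.0
```

Request:
{"op": "apply_moves", "data": {
  "moves": [
    {"dx":0,"dy":0,"dz":-10,"ax":0,"ay":0,"az":0,"jaw":10},
    {"dx":0,"dy":0,"dz":-30,"ax":0,"ay":0,"az":0,"jaw":10},
    {"dx":0,"dy":0,"dz":-50,"ax":0,"ay":0,"az":0,"jaw":10},
    {"dx":0,"dy":0,"dz":-65,"ax":0,"ay":0,"az":0,"jaw":10},
    {"dx":0,"dy":0,"dz":-70,"ax":0,"ay":0,"az":0,"jaw":10},
    {"dx":0,"dy":0,"dz":-70,"ax":0,"ay":0,"az":0,"jaw":10}
  ]
}}

```text
time_s: 9.52
ee_pos: [0.577, -0.0022, 0.0708]
ee_rot: [-2.509, -1.89, -0.0]
ft_force: [0.3, -0.2, -4.7]
gripper_width: 0.0331
grasp_force: 30.0
```

```bash
python3 -c "
from go import *
go((.584,.2325,.07),-16)"
```

```text
pos [ 0.577  -0.0022  0.0708] yang -16.0 t 9.525 F [ 0.3 -0.2 -4.7] w 0.033098644621102166 g 29.997968149837106
d [227.5 -58.1   0.9] a [ 0.01 -0.01 -0.03] rows>= 3.8 q [-0.5   0.35  0.52  1.76 -0.19  1.09 -0.2 ]
```

Request:
{"op": "apply_moves", "data": {
  "moves": [
    {"dx":15,"dy":-4,"dz":0,"ax":0,"ay":0,"az":0,"jaw":10},
    {"dx":45,"dy":-12,"dz":0,"ax":0,"ay":0,"az":0,"jaw":10},
    {"dx":85,"dy":-22,"dz":0,"ax":0,"ay":0,"az":0,"jaw":10},
    {"dx":130,"dy":-33,"dz":0,"ax":0,"ay":0,"az":0,"jaw":10},
    {"dx":170,"dy":-43,"dz":0,"ax":0,"ay":0,"az":0,"jaw":10},
    {"dx":205,"dy":-52,"dz":0,"ax":0,"ay":0,"az":0,"jaw":10},
    {"dx":227.5,"dy":-58,"dz":0,"ax":0,"ay":0,"az":0,"jaw":10},
    {"dx":227.5,"dy":-58,"dz":0,"ax":0,"ay":0,"az":0,"jaw":10},
    {"dx":227.5,"dy":-58,"dz":0,"ax":0,"ay":0,"az":0,"jaw":10},
    {"dx":227.5,"dy":-58,"dz":0,"ax":0,"ay":0,"az":0,"jaw":10}
  ]
}}

```text
time_s: 10.78
ee_pos: [0.5843, 0.2309, 0.0707]
ee_rot: [2.511, 1.887, -0.0]
ft_force: [0.1, -0.3, -3.6]
gripper_width: 0.0329
grasp_force: 30.0
```

```bash
python3 - <<'E'
from go import *
go((.584,.2325,.045),-16)
f=grab('scene');W=cloud(f);np.savez('scene3.npz',W=W,px=f['pixels'])
p=f['pixels'].astype(int)
k=(W[...,2]>.068)&(W[...,2]<.125)&(p.max(2)-p.min(2)<70)&(p.max(2)>80)&(abs(W[...,0]-.584)<.04)&(abs(W[...,1]-.2325)<.04)
S=W[k];print(len(S),S[:,2].min(),S[:,2].max());A=np.c_[2*S[:,:2],np.ones(len(S))]
s=np.linalg.lstsq(A,(S[:,:2]**2).sum(1),rcond=None)[0];print('weight',s[:2],np.sqrt(s[2]+s[0]**2+s[1]**2))
from scipy.optimize import least_squares
print(least_squares(lambda c:np.hypot(*(S[:,:2]-c).T)-.017,[.584,.2325],loss='soft_l1',f_scale=.001).x)
cv2.imwrite('pics/c4.png',cv2.resize(f['pixels'][210:350,330:470,::-1],(600,600),interpolation=cv2.INTER_CUBIC))
E
```

```text
pos [0.5843 0.2309 0.0707] yang -16.1 t 10.775 F [ 0.1 -0.3 -3.6] w 0.03292060757230178 g 29.99788878718391
d [ 1.5 -0.8 25.7] a [ 0.01  0.03 -0.14] rows>= 0.4 q [-0.78  0.45  0.42  1.61 -0.2   1.12 -0.59]
157 0.06958256843280279 0.12498780827289707
weight [0.57845919 0.22933779] 0.020247794817206347
[0.58226365 0.23038345]
```

View pics/c4.png

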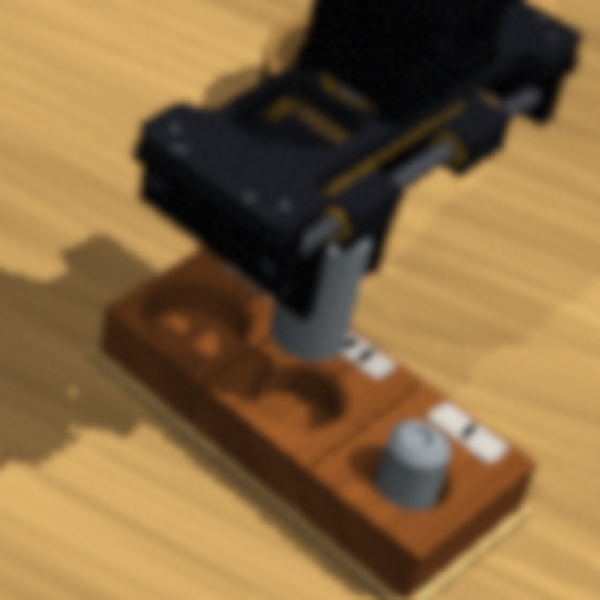

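The weight hangs upright over the two-bar slot, with its underside at crop (310,345) and the hole at (295,395). I'm making a small correction and lowering it.

Request:
{"op": "apply_moves", "data": {
  "moves": [
    {"dx":1.3,"dy":-0.4,"dz":10,"ax":0,"ay":0,"az":0,"jaw":10},
    {"dx":1.3,"dy":-0.4,"dz":22,"ax":0,"ay":0,"az":0,"jaw":10},
    {"dx":1.3,"dy":-0.4,"dz":30,"ax":0,"ay":0,"az":0,"jaw":10},
    {"dx":1.3,"dy":-0.4,"dz":33,"ax":0,"ay":0,"az":0,"jaw":10},
    {"dx":1.3,"dy":-0.4,"dz":36,"ax":0,"ay":0,"az":0,"jaw":10},
    {"dx":1.3,"dy":-0.4,"dz":39,"ax":0,"ay":0,"az":0,"jaw":10},
    {"dx":1.3,"dy":-0.4,"dz":41,"ax":0,"ay":0,"az":0,"jaw":10},
    {"dx":1.3,"dy":-0.4,"dz":41,"ax":0,"ay":0,"az":0,"jaw":10}
  ]
}}

```text
time_s: 11.82
ee_pos: [0.584, 0.2337, 0.0297]
ee_rot: [-2.509, -1.89, 0.0]
ft_force: [0.1, -0.1, -4.9]
gripper_width: 0.0331
grasp_force: 30.0
```

Request:
{"op": "apply_moves", "data": {
  "moves": [
    {"dx":-0.6,"dy":0,"dz":3,"ax":0,"ay":0,"az":0,"jaw":10},
    {"dx":-0.6,"dy":0,"dz":6,"ax":0,"ay":0,"az":0,"jaw":10},
    {"dx":-0.6,"dy":0,"dz":9,"ax":0,"ay":0,"az":0,"jaw":10},
    {"dx":-0.6,"dy":0,"dz":12,"ax":0,"ay":0,"az":0,"jaw":10},
    {"dx":-0.6,"dy":0,"dz":14,"ax":0,"ay":0,"az":0,"jaw":10},
    {"dx":-0.6,"dy":0,"dz":14,"ax":0,"ay":0,"az":0,"jaw":10},
    {"dx":-0.6,"dy":0,"dz":14,"ax":0,"ay":0,"az":0,"jaw":10}
  ]
}}

```text
time_s: 12.7
ee_pos: [0.584, 0.2332, 0.0159]
ee_rot: [-2.509, -1.89, -0.0]
ft_force: [0.1, 1.1, -5.0]
gripper_width: 0.0332
grasp_force: 30.0
```

Nearly at the floor; a touch lower, then release and raise.

Request:
{"op": "apply_moves", "data": {
  "moves": [
    {"dx":0,"dy":0,"dz":1,"ax":0,"ay":0,"az":0,"jaw":10},
    {"dx":0,"dy":0,"dz":1,"ax":0,"ay":0,"az":0,"jaw":10},
    {"dx":0,"dy":0,"dz":1,"ax":0,"ay":0,"az":0,"jaw":45},
    {"dx":0,"dy":0,"dz":1,"ax":0,"ay":0,"az":0,"jaw":60},
    {"dx":0,"dy":0,"dz":1,"ax":0,"ay":0,"az":0,"jaw":60},
    {"dx":0,"dy":0,"dz":1,"ax":0,"ay":0,"az":0,"jaw":60},
    {"dx":0,"dy":0,"dz":-20,"ax":0,"ay":0,"az":0,"jaw":60},
    {"dx":0,"dy":0,"dz":-60,"ax":0,"ay":0,"az":0,"jaw":60},
    {"dx":0,"dy":0,"dz":-110,"ax":0,"ay":0,"az":0,"jaw":60},
    {"dx":0,"dy":0,"dz":-160,"ax":0,"ay":0,"az":0,"jaw":60},
    {"dx":0,"dy":0,"dz":-200,"ax":0,"ay":0,"az":0,"jaw":60},
    {"dx":0,"dy":0,"dz":-210,"ax":0,"ay":0,"az":0,"jaw":60}
  ]
}}

```text
time_s: 14.2
ee_pos: [0.5852, 0.2333, 0.2305]
ee_rot: [2.509, 1.889, 0.009]
ft_force: [-0.0, 0.8, -0.6]
gripper_width: 0.0596
grasp_force: 0.0
```

```bash
python3 - <<'E'
from go import *
f=grab('scene');W=cloud(f);p=f['pixels'].astype(int)
m=(abs(W[...,0]-.584)<.03)&(abs(W[...,1]-.2325)<.03)&(p.max(2)-p.min(2)<70)&(p.max(2)>80)&(W[...,2]>.04)&(W[...,2]<.12)
S=W[m];print(len(S),np.percentile(S[:,2],[50,90,98,100]))
from scipy.optimize import least_squares
Q=S[S[:,2]<.078];T=S[S[:,2]>.08];print(least_squares(lambda c:np.hypot(*(Q[:,:2]-c).T)-.017,[.584,.2325],loss='soft_l1',f_scale=.001).x,cv2.minEnclosingCircle(T[:,:2].astype(np.float32)))
go((.539,-.248,.30),-96.6)
go((.539,-.248,.30),83.4)
E
```

```text
323 [0.08008509 0.08361213 0.08451823 0.08574112]
[0.58254516 0.23256903] ((0.5842371582984924, 0.23300780355930328), 0.01702776364982128)
pos [0.585  0.2334 0.2298] yang -16.0 t 14.25 F [-0.   0.8  0.7] w 0.060094074697634586 g 0.0
d [-475.    89.1  -71.6] a [ 1.000e-02 -3.100e-01  8.056e+01] rows>= 7.8 q [-0.8   0.34  0.46  1.41 -0.15  1.42 -0.62]
pos [0.585  0.2334 0.2298] yang -16.0 t 14.25 F [-0.   0.8  0.7] w 0.060094074697634586 g 0.0
d [-475.    89.1  -71.6] a [ 3.300e-01  2.000e-02 -9.944e+01] rows>= 9.3 q [-0.8   0.34  0.46  1.41 -0.15  1.42 -0.62]
```

Weight top is at 0.084, so it is seated and free. Now to the dish.

Request:
{"op": "apply_moves", "data": {
  "moves": [
    {"dx":-475,"dy":89,"dz":0,"ax":0,"ay":0,"az":80.6,"jaw":60},
    {"dx":-475,"dy":89,"dz":0,"ax":0,"ay":0,"az":80.6,"jaw":60},
    {"dx":-475,"dy":89,"dz":0,"ax":0,"ay":0,"az":80.6,"jaw":60},
    {"dx":-475,"dy":89,"dz":0,"ax":0,"ay":0,"az":80.6,"jaw":60},
    {"dx":-475,"dy":89,"dz":0,"ax":0,"ay":0,"az":80.6,"jaw":60},
    {"dx":-475,"dy":89,"dz":0,"ax":0,"ay":0,"az":80.6,"jaw":60},
    {"dx":-475,"dy":89,"dz":0,"ax":0,"ay":0,"az":80.6,"jaw":60},
    {"dx":-475,"dy":89,"dz":0,"ax":0,"ay":0,"az":80.6,"jaw":60},
    {"dx":-475,"dy":89,"dz":0,"ax":0,"ay":0,"az":80.6,"jaw":60},
    {"dx":-475,"dy":89,"dz":0,"ax":0,"ay":0,"az":80.6,"jaw":60},
    {"dx":-475,"dy":89,"dz":0,"ax":0,"ay":0,"az":80.6,"jaw":60},
    {"dx":-475,"dy":89,"dz":0,"ax":0,"ay":0,"az":80.6,"jaw":60}
  ]
}}

```text
time_s: 15.75
ee_pos: [0.5386, -0.2468, 0.2256]
ee_rot: [-3.136, 0.178, -0.0]
ft_force: [-0.2, -0.3, -0.4]
gripper_width: 0.0599
grasp_force: 0.0
```

Request:
{"op": "apply_moves", "data": {
  "moves": [
    {"dx":0,"dy":0,"dz":0,"ax":0,"ay":0,"az":0,"jaw":60},
    {"dx":0,"dy":0,"dz":0,"ax":0,"ay":0,"az":0,"jaw":60},
    {"dx":0,"dy":0,"dz":0,"ax":0,"ay":0,"az":0,"jaw":60}
  ]
}}

```text
time_s: 16.12
ee_pos: [0.5383, -0.248, 0.2258]
ee_rot: [-3.136, 0.182, -0.0]
ft_force: [-0.0, 0.2, -0.1]
gripper_width: 0.0601
grasp_force: 0.0
```

```bash
python3 - <<'E'
from go import *
go((.539,-.248,.17),-96.6)
f=grab('scene','c5.png');W=cloud(f);p=f['pixels'].astype(int)
k=(p.max(2)<70)&(W[...,2]>.15)&(W[...,2]<.30)&(abs(W[...,0]-.539)<.05)&(abs(W[...,1]+.248)<.06)
n,l,st,ce=cv2.connectedComponentsWithStats(k.astype(np.uint8))
for i in range(1,n):
    if st[i,4]>15:
        Z=W[l==i];z=Z[Z[:,2]<np.percentile(Z[:,2],5)+.02];print(st[i],np.percentile(Z[:,2],[0,3,8]).round(4),z.min(0).round(4),z.max(0).round(4),np.median(z,0).round(4))
E
```

```text
pos [ 0.5383 -0.248   0.2258] yang -96.6 t 16.125 F [-0.   0.2 -0.1] w 0.060051720273961426 g 0.0
d [ 0.7 -0.  55.8] a [-0.01 -0.   -0.02] rows>= 0.9 q [-0.35  0.32  0.89  1.53 -0.25  1.41 -1.13]
[203  98  12  20 159] [0.2582 0.2611 0.2629] [ 0.5262 -0.2862  0.2582] [ 0.5473 -0.2747  0.2821] [ 0.538  -0.2781  0.2708]
[227 108  10  19 140] [0.2606 0.2614 0.2638] [ 0.5345 -0.2155  0.2606] [ 0.5557 -0.2055  0.2818] [ 0.5457 -0.2092  0.2697]
```

View pics/c5.png

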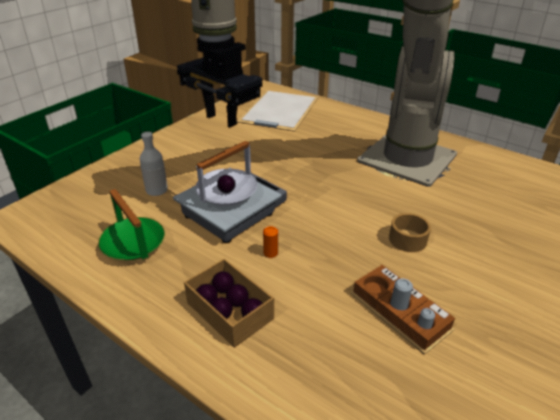

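The weight stands in the two-bar slot (401,292), and the open fingers straddle the dish bar with tips at (208,110) and (232,120). Now lowering.

Request:
{"op": "apply_moves", "data": {
  "moves": [
    {"dx":0.5,"dy":0,"dz":20,"ax":0,"ay":0,"az":0,"jaw":60},
    {"dx":0.5,"dy":0,"dz":45,"ax":0,"ay":0,"az":0,"jaw":60},
    {"dx":0.5,"dy":0,"dz":70,"ax":0,"ay":0,"az":0,"jaw":60},
    {"dx":0.5,"dy":0,"dz":90,"ax":0,"ay":0,"az":0,"jaw":50},
    {"dx":0.5,"dy":0,"dz":102,"ax":0,"ay":0,"az":0,"jaw":40},
    {"dx":0.5,"dy":0,"dz":106,"ax":0,"ay":0,"az":0,"jaw":30},
    {"dx":0.5,"dy":0,"dz":106,"ax":0,"ay":0,"az":0,"jaw":25},
    {"dx":0.5,"dy":0,"dz":106,"ax":0,"ay":0,"az":0,"jaw":22},
    {"dx":0.5,"dy":0,"dz":106,"ax":0,"ay":0,"az":0,"jaw":22}
  ]
}}

```text
time_s: 17.3
ee_pos: [0.539, -0.2481, 0.1202]
ee_rot: [-3.136, 0.182, -0.001]
ft_force: [0.6, 0.1, -0.2]
gripper_width: 0.0226
grasp_force: 0.0
```

```bash
python3 - <<'E'
from go import *
go((.539,-.248,.12),-96.6)
f=grab('scene');W=cloud(f);p=f['pixels'].astype(int)
k=(p.max(2)<70)&(W[...,2]>.14)&(W[...,2]<.21)&(abs(W[...,0]-.539)<.03)&(abs(W[...,1]+.248)<.04)
Z=W[k];print(len(Z),np.percentile(Z,[1,10,50,90,99],axis=0).round(4))
cv2.imwrite('pics/c6.png',cv2.resize(f['pixels'][110:230,170:300,::-1],(650,600),interpolation=cv2.INTER_CUBIC))
E
```

```text
pos [ 0.539  -0.2481  0.1202] yang -96.6 t 17.3 F [ 0.6  0.1 -0.2] w 0.022635606101274446 g 0.0
d [-0.1 -0.1  0.2] a [-0.   -0.04 -0.03] rows>= 0.0 q [-0.31  0.4   0.85  1.68 -0.32  1.21 -1.08]
320 [[ 0.5295 -0.2715  0.1549]
 [ 0.5343 -0.2622  0.1635]
 [ 0.5463 -0.2298  0.1804]
 [ 0.553  -0.2229  0.2009]
 [ 0.5651 -0.2194  0.2081]]
```

View pics/c6.png

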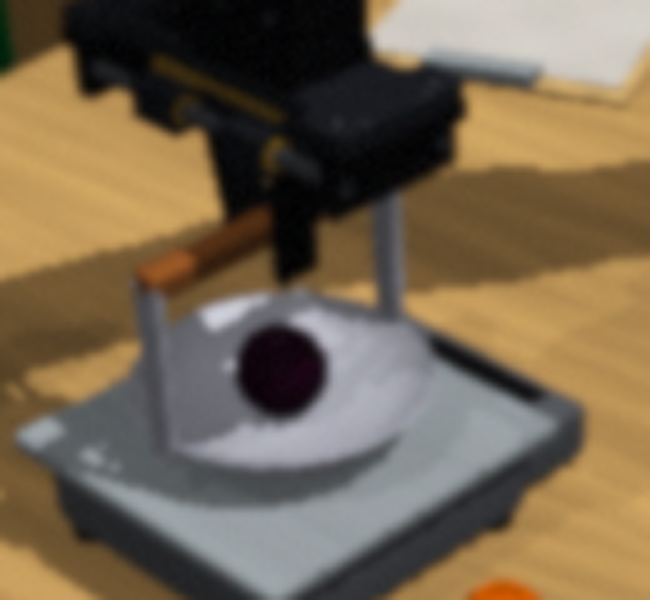

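The fingers straddle the bar's middle (crop 285,240), with tips well above the plum (280,370). Closing gently.

Request:
{"op": "apply_moves", "data": {
  "moves": [
    {"dx":0,"dy":0,"dz":0,"ax":0,"ay":0,"az":0,"jaw":21},
    {"dx":0,"dy":0,"dz":0,"ax":0,"ay":0,"az":0,"jaw":20},
    {"dx":0,"dy":0,"dz":0,"ax":0,"ay":0,"az":0,"jaw":19},
    {"dx":0,"dy":0,"dz":0,"ax":0,"ay":0,"az":0,"jaw":18},
    {"dx":0,"dy":0,"dz":0,"ax":0,"ay":0,"az":0,"jaw":17},
    {"dx":0,"dy":0,"dz":0,"ax":0,"ay":0,"az":0,"jaw":16},
    {"dx":0,"dy":0,"dz":0,"ax":0,"ay":0,"az":0,"jaw":14},
    {"dx":0,"dy":0,"dz":0,"ax":0,"ay":0,"az":0,"jaw":11},
    {"dx":0,"dy":0,"dz":0,"ax":0,"ay":0,"az":0,"jaw":7},
    {"dx":0,"dy":0,"dz":0,"ax":0,"ay":0,"az":0,"jaw":3},
    {"dx":0,"dy":0,"dz":0,"ax":0,"ay":0,"az":0,"jaw":0},
    {"dx":0,"dy":0,"dz":0,"ax":0,"ay":0,"az":0,"jaw":0}
  ]
}}

```text
time_s: 18.85
ee_pos: [0.5387, -0.2481, 0.1197]
ee_rot: [3.136, -0.182, -0.0]
ft_force: [-0.7, -1.7, -0.2]
gripper_width: 0.0157
grasp_force: 30.0
```

Request:
{"op": "apply_moves", "data": {
  "moves": [
    {"dx":0,"dy":0,"dz":-0.5,"ax":0,"ay":0,"az":0,"jaw":0},
    {"dx":0,"dy":0,"dz":-1.5,"ax":0,"ay":0,"az":0,"jaw":0},
    {"dx":0,"dy":0,"dz":-3.5,"ax":0,"ay":0,"az":0,"jaw":0},
    {"dx":0,"dy":0,"dz":-6.5,"ax":0,"ay":0,"az":0,"jaw":0},
    {"dx":0,"dy":0,"dz":-10,"ax":0,"ay":0,"az":0,"jaw":0},
    {"dx":0,"dy":0,"dz":-14,"ax":0,"ay":0,"az":0,"jaw":0},
    {"dx":0,"dy":0,"dz":-18,"ax":0,"ay":0,"az":0,"jaw":0},
    {"dx":0,"dy":0,"dz":-22,"ax":0,"ay":0,"az":0,"jaw":0},
    {"dx":0,"dy":0,"dz":-25.5,"ax":0,"ay":0,"az":0,"jaw":0},
    {"dx":0,"dy":0,"dz":-28,"ax":0,"ay":0,"az":0,"jaw":0},
    {"dx":0,"dy":0,"dz":-29.5,"ax":0,"ay":0,"az":0,"jaw":0},
    {"dx":0,"dy":0,"dz":-30,"ax":0,"ay":0,"az":0,"jaw":0}
  ]
}}

```text
time_s: 20.35
ee_pos: [0.5388, -0.248, 0.1497]
ee_rot: [-3.136, 0.182, -0.0]
ft_force: [0.2, 0.4, -3.2]
gripper_width: 0.0156
grasp_force: 30.0
```

```bash
cat > chk.py <<'E'
from go import *
from scipy.optimize import least_squares
s=robot.state();go((.539,-.248,.22),-96.6)
f=grab('scene');W=cloud(f);p=f['pixels'].astype(int)
zz=s['ee_pos'][2]-.1197+.06
k=(p.max(2)<75)&(W[...,2]>zz+.012)&(W[...,2]<zz+.065)&(abs(W[...,0]-.545)<.07)&(abs(W[...,1]+.245)<.07)
n,l,st,ce=cv2.connectedComponentsWithStats(k.astype(np.uint8));l=l==1+np.argmax(st[1:,4])
S=W[l];r=least_squares(lambda c:np.linalg.norm(S-c,axis=1)-.023,[.539,-.248,zz+.033],loss='soft_l1',f_scale=.001)
print('plum',len(S),r.x.round(4),'rms',np.sqrt(np.mean(r.fun**2)).round(4),'dz over underside',(r.x[2]-zz).round(4))
k=(W[...,2]>zz+.1)&(W[...,2]<zz+.135)&(p[...,0]>p[...,2]*1.6)&(p.max(2)>70)&(abs(W[...,0]-.54)<.12)&(abs(W[...,1]+.248)<.12)
B=W[k];c=B.mean(0);v=np.linalg.svd(B-c)[2][0] if len(B)<3000 else 0;v=v*np.sign(v[0])
print('bar',len(B),c.round(4),'dir',np.degrees(np.arctan2(v[1],v[0])).round(1),'tilt',np.degrees(np.arcsin(v[2])).round(1))
k=(W[...,2]>zz+.022)&(W[...,2]<zz+.04)&(np.hypot(W[...,0]-s['ee_pos'][0],W[...,1]-s['ee_pos'][1])>.062)&(np.hypot(W[...,0]-s['ee_pos'][0],W[...,1]-s['ee_pos'][1])<.085)
Z=W[k];A=np.c_[Z[:,:2]-Z[:,:2].mean(0),np.ones(len(Z))];m=np.linalg.lstsq(A,Z[:,2],rcond=None)[0];print('rim',len(Z),'tilt deg',np.degrees(m[:2]).round(1),m[2].round(4),cv2.minEnclosingCircle(Z[:,:2].astype(np.float32)))
E
python3 chk.py
```

```text
pos [ 0.5388 -0.248   0.1497] yang -96.6 t 20.35 F [ 0.2  0.4 -3.2] w 0.015571400755009438 g 29.992313291877508
d [  0.2  -0.1 -70.3] a [-0.01 -0.   -0.03] rows>= 1.1 q [-0.33  0.37  0.86  1.64 -0.29  1.26 -1.1 ]
plum 269 [ 0.5377 -0.2469  0.1218] rms 0.0014 dz over underside 0.0317
bar 172 [ 0.585  -0.2497  0.2061] dir -5.2 tilt -0.3
rim 526 tilt deg [0.9 0.4] 0.1181 ((0.5394854545593262, -0.24756327271461487), 0.0772467702627182)
```

Request:
{"op": "apply_moves", "data": {
  "moves": [
    {"dx":0,"dy":0,"dz":-1,"ax":0,"ay":0,"az":0,"jaw":0},
    {"dx":0,"dy":0,"dz":-4,"ax":0,"ay":0,"az":0,"jaw":0},
    {"dx":0,"dy":0,"dz":-9,"ax":0,"ay":0,"az":0,"jaw":0},
    {"dx":0,"dy":0,"dz":-16,"ax":0,"ay":0,"az":0,"jaw":0},
    {"dx":0,"dy":0,"dz":-24,"ax":0,"ay":0,"az":0,"jaw":0},
    {"dx":0,"dy":0,"dz":-32,"ax":0,"ay":0,"az":0,"jaw":0},
    {"dx":0,"dy":0,"dz":-40,"ax":0,"ay":0,"az":0,"jaw":0},
    {"dx":0,"dy":0,"dz":-48,"ax":0,"ay":0,"az":0,"jaw":0},
    {"dx":0,"dy":0,"dz":-55,"ax":0,"ay":0,"az":0,"jaw":0},
    {"dx":0,"dy":0,"dz":-61,"ax":0,"ay":0,"az":0,"jaw":0},
    {"dx":0,"dy":0,"dz":-64,"ax":0,"ay":0,"az":0,"jaw":0},
    {"dx":0,"dy":0,"dz":-65,"ax":0,"ay":0,"az":0,"jaw":0}
  ]
}}

```text
time_s: 21.9
ee_pos: [0.5388, -0.248, 0.2148]
ee_rot: [-3.136, 0.182, 0.0]
ft_force: [-0.9, 0.2, -3.6]
gripper_width: 0.0155
grasp_force: 30.0
```

```bash
python3 chk.py
```

```text
pos [ 0.5388 -0.248   0.2148] yang -96.6 t 21.9 F [-0.9  0.2 -3.6] w 0.015498052800239167 g 29.992268588393927
d [ 0.2 -0.1 -5.2] a [-0.01  0.   -0.03] rows>= 0.1 q [-0.35  0.32  0.88  1.55 -0.25  1.39 -1.13]
plum 299 [ 0.5374 -0.247   0.1871] rms 0.0025 dz over underside 0.032
bar 212 [ 0.5728 -0.2479  0.2702] dir -7.9 tilt 2.3
rim 546 tilt deg [0.9 0.4] 0.1832 ((0.5398898124694824, -0.24646766483783722), 0.07718328386545181)
```

Request:
{"op": "apply_moves", "data": {
  "moves": [
    {"dx":0,"dy":0,"dz":0,"ax":0,"ay":0,"az":-0.3,"jaw":0},
    {"dx":0,"dy":0,"dz":0,"ax":0,"ay":0,"az":-1,"jaw":0},
    {"dx":0,"dy":0,"dz":0,"ax":0,"ay":0,"az":-2.2,"jaw":0},
    {"dx":0,"dy":0,"dz":0,"ax":0,"ay":0,"az":-4,"jaw":0},
    {"dx":0,"dy":0,"dz":0,"ax":0,"ay":0,"az":-6,"jaw":0},
    {"dx":0,"dy":0,"dz":0,"ax":0,"ay":0,"az":-8,"jaw":0},
    {"dx":0,"dy":0,"dz":0,"ax":0,"ay":0,"az":-10,"jaw":0},
    {"dx":0,"dy":0,"dz":0,"ax":0,"ay":0,"az":-12,"jaw":0},
    {"dx":0,"dy":0,"dz":0,"ax":0,"ay":0,"az":-14,"jaw":0},
    {"dx":0,"dy":0,"dz":0,"ax":0,"ay":0,"az":-16,"jaw":0},
    {"dx":0,"dy":0,"dz":0,"ax":0,"ay":0,"az":-18,"jaw":0},
    {"dx":0,"dy":0,"dz":0,"ax":0,"ay":0,"az":-20,"jaw":0}
  ]
}}

```text
time_s: 23.45
ee_pos: [0.5388, -0.248, 0.2147]
ee_rot: [-3.12, -0.369, -0.0]
ft_force: [-0.1, -0.1, -4.0]
gripper_width: 0.0157
grasp_force: 30.0
```

```bash
python3 chk.py
```

```text
pos [ 0.5388 -0.248   0.2147] yang -76.5 t 23.45 F [-0.1 -0.1 -4. ] w 0.01572268444626399 g 29.99261274933815
d [ 0.2  0.  -5.3] a [-0.  -0.  20.1] rows>= 1.9 q [-0.3   0.31  0.82  1.55 -0.23  1.38 -0.8 ]
plum 293 [ 0.5377 -0.2474  0.187 ] rms 0.0016 dz over underside 0.032
bar 247 [ 0.5555 -0.2404  0.2713] dir 12.8 tilt 0.1
rim 578 tilt deg [0.5 0.4] 0.1832 ((0.5389519333839417, -0.24678467214107513), 0.07740844786167145)
```

Steady; continuing the turn.

Request:
{"op": "apply_moves", "data": {
  "moves": [
    {"dx":0,"dy":0,"dz":0,"ax":0,"ay":0,"az":-2,"jaw":0},
    {"dx":0,"dy":0,"dz":0,"ax":0,"ay":0,"az":-4.3,"jaw":0},
    {"dx":0,"dy":0,"dz":0,"ax":0,"ay":0,"az":-7,"jaw":0},
    {"dx":0,"dy":0,"dz":0,"ax":0,"ay":0,"az":-10,"jaw":0},
    {"dx":0,"dy":0,"dz":0,"ax":0,"ay":0,"az":-13,"jaw":0},
    {"dx":0,"dy":0,"dz":0,"ax":0,"ay":0,"az":-16,"jaw":0},
    {"dx":0,"dy":0,"dz":0,"ax":0,"ay":0,"az":-19,"jaw":0},
    {"dx":0,"dy":0,"dz":0,"ax":0,"ay":0,"az":-22,"jaw":0},
    {"dx":0,"dy":0,"dz":0,"ax":0,"ay":0,"az":-25,"jaw":0},
    {"dx":0,"dy":0,"dz":0,"ax":0,"ay":0,"az":-28,"jaw":0},
    {"dx":0,"dy":0,"dz":0,"ax":0,"ay":0,"az":-31,"jaw":0},
    {"dx":0,"dy":0,"dz":0,"ax":0,"ay":0,"az":-34,"jaw":0}
  ]
}}

```text
time_s: 25.0
ee_pos: [0.5387, -0.2481, 0.2147]
ee_rot: [-2.875, -1.266, 0.0]
ft_force: [0.6, -0.7, -3.4]
gripper_width: 0.0153
grasp_force: 30.0
```

Request:
{"op": "apply_moves", "data": {
  "moves": [
    {"dx":0,"dy":0,"dz":0,"ax":0,"ay":0,"az":-3,"jaw":0},
    {"dx":0,"dy":0,"dz":0,"ax":0,"ay":0,"az":-6,"jaw":0},
    {"dx":0,"dy":0,"dz":0,"ax":0,"ay":0,"az":-9,"jaw":0},
    {"dx":0,"dy":0,"dz":0,"ax":0,"ay":0,"az":-12,"jaw":0},
    {"dx":0,"dy":0,"dz":0,"ax":0,"ay":0,"az":-15,"jaw":0},
    {"dx":0,"dy":0,"dz":0,"ax":0,"ay":0,"az":-18,"jaw":0},
    {"dx":0,"dy":0,"dz":0,"ax":0,"ay":0,"az":-21,"jaw":0},
    {"dx":0,"dy":0,"dz":0,"ax":0,"ay":0,"az":-24,"jaw":0},
    {"dx":0,"dy":0,"dz":0,"ax":0,"ay":0,"az":-27,"jaw":0},
    {"dx":0,"dy":0,"dz":0,"ax":0,"ay":0,"az":-30,"jaw":0},
    {"dx":0,"dy":0,"dz":0,"ax":0,"ay":0,"az":-32,"jaw":0},
    {"dx":0,"dy":0,"dz":0,"ax":0,"ay":0,"az":-33.5,"jaw":0}
  ]
}}

```text
time_s: 26.5
ee_pos: [0.5388, -0.248, 0.2147]
ee_rot: [-2.39, -2.039, -0.0]
ft_force: [-0.1, 0.4, -3.1]
gripper_width: 0.0156
grasp_force: 30.0
```

Request:
{"op": "apply_moves", "data": {
  "moves": [
    {"dx":0,"dy":0,"dz":0,"ax":0,"ay":0,"az":-1,"jaw":0},
    {"dx":0,"dy":0,"dz":0,"ax":0,"ay":0,"az":-1.7,"jaw":0},
    {"dx":0,"dy":0,"dz":0,"ax":0,"ay":0,"az":-2.2,"jaw":0},
    {"dx":0,"dy":0,"dz":0,"ax":0,"ay":0,"az":-2.5,"jaw":0},
    {"dx":0,"dy":0,"dz":0,"ax":0,"ay":0,"az":-2.5,"jaw":0},
    {"dx":0,"dy":0,"dz":0,"ax":0,"ay":0,"az":-2.5,"jaw":0},
    {"dx":0,"dy":0,"dz":0,"ax":0,"ay":0,"az":-2.5,"jaw":0},
    {"dx":0,"dy":0,"dz":0,"ax":0,"ay":0,"az":-2.5,"jaw":0},
    {"dx":0,"dy":0,"dz":0,"ax":0,"ay":0,"az":-2.5,"jaw":0},
    {"dx":0,"dy":0,"dz":0,"ax":0,"ay":0,"az":-2.5,"jaw":0},
    {"dx":0,"dy":0,"dz":0,"ax":0,"ay":0,"az":-2.5,"jaw":0},
    {"dx":0,"dy":0,"dz":0,"ax":0,"ay":0,"az":-2.5,"jaw":0}
  ]
}}

```text
time_s: 28.0
ee_pos: [0.5388, -0.248, 0.2147]
ee_rot: [-2.346, -2.089, -0.0]
ft_force: [0.0, 0.1, -3.6]
gripper_width: 0.0153
grasp_force: 30.0
```

```bash
python3 chk.py
```

```text
pos [ 0.5388 -0.248   0.2147] yang -6.6 t 28.0 F [ 0.   0.1 -3.6] w 0.015315596180006986 g 29.992315750569105
d [ 0.1  0.2 -5.3] a [-0.000e+00 -1.000e-02  8.997e+01] rows>= 8.4 q [-0.16  0.28  0.63  1.54 -0.16  1.38  0.37]
plum 284 [ 0.5381 -0.2478  0.1869] rms 0.0013 dz over underside 0.0319
bar 218 [ 0.5437 -0.2206  0.272 ] dir 84.0 tilt -0.3
rim 559 tilt deg [0.5 0.5] 0.1832 ((0.5379649996757507, -0.24630755186080933), 0.07678455859422684)
```

Turned 90°, level, plum centred, still.

```bash
python3 -c "
from cell import robot
print(robot.job_done())"
```

```text
the job is handed in; nothing more can be done
None
```

The job is handed in at 28 s, with no verdict returned: the weight stands fully down and released in the two-bar slot, and the dish is held about 95 mm above the scale, turned 90°, level and still, with the plum centred.

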